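Pack the socket tester and clamp the tub shut

TASK

Pack the socket tester away: set it down inside the clear tub without dropping it, then take the lid from its sloping rack, hook its tongue under the tub's blue lip with the lid tilted, and swing it down flush without letting it fall. Finally fold the orange clamp fully down over the lid, and leave the bulbs, carton, jar and screwdriver where they are.

Things in the scene. Friction and masses are not known exactly. Their poses are not given: they have to be found in the camera images.
- tub: clear open tub fixed to the worktop, 170 (x) x 120 (y) x 66 mm high, walls and floor 4 mm. Origin: centre of its underside, z up. On its -x wall (towards the robot, within 0.2 rad of yaw) is a blue lip 100 mm wide; on its +x wall the hinge of the orange clamp. Tub and rack may stand either way round, left or right
- lip_edge (a point): middle of the lower inner edge of the tub's blue lip, at (-84, 0, 75) mm in the tub frame. The lip is a 4 mm roof from x = -98 to -84 mm, 9 mm above the rim, closed behind at x = -94 mm. Beside the tub wall's outer face (x = -85 mm) the slot is open 13 mm down, so a tilted tongue may dip below the rim there
- clamp (a joint): hinge of the orange clamp, rad: 0 = flat over the lid (closed stop), 2.2 = folded back most; starts 1.75 to 2.1, leaning back beyond the +x wall. Friction of 0.035 N m (under 1 N at the tip) holds it wherever it is left, also shut. Its tip lies at hinge + 47 mm * (-cos q, sin q) in the tub's x, z
- clamp_hinge (a point): hinge axis of the clamp, at (93, 0, 76) mm in the tub frame; the axis runs along the tub's y
- clamp_tip (a point): centre of the clamp's round cross bar at its free end (10 mm thick, 60 mm along y), 47 mm from the hinge. The arm is a 7 mm thick plate 46 mm wide; closed, its underside is 1.5 mm above the seated lid's plate, its top 13.5 mm (at the cross bar 17 mm) above the tub's rim, over x = 41 to 93 mm of the tub
- rack: fixed chrome rack whose two rails slope up away from the robot by 0.52 rad (30 degrees); the lid lies on it, tongue end down at the near (-x) side against a ledge. 170 mm long, 74 mm wide. Origin on the worktop under its middle, z up; the lid's origin starts 75 mm above it, its raised end about 120 mm high
- lid: loose lid, 0.16 kg: smoky blue plate 166 x 118 x 5 mm (x -82 to 84) with orange fin handle on top and two ribs 6 mm deep below (y +-50.5, x -70 to 77) that drop inside the tub. Origin: underside of the plate, z out of its top; seated it is at (0, 0, 66) mm of the tub frame, axes parallel. The ribs stop it sliding in flat: tongue in tilted, +x end raised
- lid_tongue (a point): middle of the end face of the lid's tongue, at (-92, 0, 2) mm in the lid frame; the tongue is 70 mm wide, 4 mm thick and stands 10 mm out from the plate's -x edge
- lid_handle (a point): grip point in the lid's orange fin, at (0, 0, 28) mm in the lid frame. The fin is 16 mm thick along the lid's x, 70 mm long along its y, and stands from 5 to 39 mm above the underside. On the rack the fin leans 30 degrees towards the robot
- tester: grey socket tester, 0.16 kg, 95 (x) x 50 (y) x 30 mm box with brass pins 16 mm out of its +x end and, centred on top, a black grip rib 60 (x) x 24 (y) x 18 mm (from 30 to 48 mm high). Origin: centre of its underside, z up. It lies flat on the worktop, more or less crosswise, between the tub and the rack
- bulb_a: frosted bulb, 64 mm across, 106 mm tall, standing on its cap on the worktop in front of the chrome basket, left of middle
- bulb_b: frosted bulb, 64 mm across, 106 mm tall, standing on its cap on the worktop in front of the chrome basket, right of middle
- carton: small cardboard carton 60 x 110 x 50 mm, on the far left of the worktop
- jar: jar, 60 mm across, 70 mm tall, on the worktop nearest the robot, short of the tester
- screwdriver: screwdriver, 190 mm, lying on the far right of the worktop
There are look-alikes about, which are no part of the job. Leave any red look-alike of the tub alone. There is more than one size of the lid; the one meant has the size given above.

How it is judged:
By the outcome, as a careful person would: the job done as asked, in the order asked, and still so for the second after the job is handed in, with the robot touching nothing.
It also fails if it takes over 64 s, if anything falls off the work surface, if the arm or the gripper's body presses on something with over 40 N, if the wrist force passes 120 N, or if a joint passes its speed limit or range.

ROBOT

A 6-joint arm with a two-finger parallel gripper is mounted at the origin on the work surface. World frame = base frame: x ahead of the robot, y to its left, z up, the work surface at z = 0. Lengths are in mm, angles in rad, forces in N, time in s.
With the tool pointing down it reaches from about 400 to 925 mm from the base axis. Payload 12.5 kg.
Tool frame: the origin (TCP) lies midway between the tips of the shut fingers; the grasp point (between the pads) lies 19 mm behind it (env.pinch_z is the z of the grasp point in the tool frame, in mm); z points along the fingers, y is the line along which they close (so a half turn about z gives the same grasp; the last joint's range is limited). The gripper opens to 95 mm and grips with 3 to 60 N. Pads are 20 mm wide; open, the fingers measure 119 mm over their backs; the gripper's body (75 mm by 180 mm) begins 59 mm behind the grasp point.
Start: joints at [1.153, 0.491, 1.559, -0, 1.092, -0.106], TCP at [191.716, 594.888, 214.661] pointing down, gripper open.
Joint ranges: [-3.1, 3.1], [-0.84, 2.19], [0.05, 2.79], [-1.13, 4.28], [0.06, 2.93], [-2.69, 2.69]. Speed limits (rad/s): [2.22, 2.22, 2.79, 3.14, 3.14, 3.14].

INTERFACE

Orientations are given as [roll, pitch, yaw] about the fixed x, y, z axes, in that order (R = Rz(yaw) Ry(pitch) Rx(roll)).
In Python, from cell import env, eyes gives the robot as it stands.
- The arm moves only by the shell command python3 -m inch 'ROWS'. ROWS is JSON, a list of rows, each a list of 3 entries, a list of its own where there are three numbers: the shift along the tool's x, y, z in units of 60 mm (1.0 is 60 mm), then the turn about the tool's z in units of 5 degrees (1.0 is 5 degrees), then the closure, from -1 (fully open) to 1 (shut). In form: [[[tx, ty, tz], turn, claw], ...]. A call has exactly 10 rows; each row shifts and turns the commanded pose from where the row before left it, along the tool's axes as they then stand; what a row does not reach is not made up. A row lasts 1/8 s, in which the tool goes at most 62.5 mm and 10.7 degrees, less where a joint would pass 70% of its speed; a pose out of reach is approached as far as the arm can. A call is refused whole if a number of a shift passes 1 or a number of a turn 1, either way. A call with a gripper value outside its range is refused whole. The fingers move at their own pace and stop on an object; the grip force is fixed at half the most. Time passes only in rows, so rows that do not move let the fingers close, or fill a call up. It gives the time, the measured TCP pose, the force, the opening and the grip force at its end, in the units of the state.
- env.state(): the state, without advancing time (a new reading comes with each control period).
- eyes.read_camera(name): name is "side" or "top" or "wrist"; returns a dict with "pixels" (400x640x3 uint8, red, green, blue), "fx", "fy", "cx", "cy" (pixels), "extrinsics" (4x4, takes a point from world to camera coordinates). Camera axes: x right, y down, z forward; pixel columns grow to the right and rows downward; lengths in mm; the calibration is good to about 2 mm. A picture is of the moment at which its call begins. There is no depth.
- env.job_done(): hands the job in; it is judged then, once.
Trained networks look in a picture, given as the dict that the camera call returned (one of the last four; its "shot" number tells which), for a name from the list of things; names that differ only in an ending like _2 or _b are one class to them, and where a whole thing is asked for, a point or a joint stands for the part that bears it (a point fixed in the world has none). Each returns a list of dicts, best first, with "score" (0 to 1); they miss things now and then, are a little off and sometimes report something else, mostly with a low value. They report only what shows in the picture. A call takes as long as a camera call. They do not tell look-alikes from the thing itself.
- eyes.boxes_of(name, picture): "centre" ([row, column] in pixels, amid what is visible of it).
- eyes.cut_out(name, picture): "mask" (400x640 bool, what is visible of it) and "centre" ([row, column] in pixels, amid what is visible of it).
- eyes.spot_point(name, picture): "centre" ([row, column] in pixels: a listed point, or the origin of a listed thing).
The state is a dict: "t": time; "joints": joint angles; "qvel": joint speeds; "tau": joint torques, N m; "eef_pos": TCP position; "tcp_rot": TCP orientation; "ft_force": force on the tool from outside, world axes, zero at the start; "moment": the same for the moment, N m; "opening": opening from 0.0 (shut) to 1.0 (fully open); "grip_force": force on a finger pad.
Only numpy, scipy, OpenCV 4.12 (cv2) and the standard library are available. Lean on these libraries where they do the work, as an engineer would, in place of code of your own. Each camera call takes 0.05 s, during which the arm holds its last target. There are 200 camera calls.

## Working session

There is one attempt and no reset: what is moved stays moved. The work goes in short steps, Python scripts to look and compute and a shell command to move; the robot and the scene stay as the last step left them, time stands still between calls to the robot, and variables do not carry over. Pictures are saved under pics/ and viewed, at most 10 in all, crops included, and the job is handed in when it is done.

```bash
ls; mkdir -p pics; cat > h.py <<'E'
import numpy as np, cv2
from cell import env, eyes
def shot(c,save=None):
    p=eyes.read_camera(c)
    if save: cv2.imwrite(f'pics/{save}.png',cv2.cvtColor(np.asarray(p['pixels']),cv2.COLOR_RGB2BGR))
    return p
def P(p):
    K=np.array([[p['fx'],0,p['cx']],[0,p['fy'],p['cy']],[0,0,1]]);return K@np.array(p['extrinsics'])[:3]
def proj(p,X):
    h=P(p)@np.append(X,1);return h[:2]/h[2]   # col,row
def tri(obs):  # [(pic,[row,col])]
    A=[]
    for p,(r,c) in obs:
        M=P(p);A+=[c*M[2]-M[0],r*M[2]-M[1]]
    A=np.array(A);A/=np.linalg.norm(A[:,:3],axis=1)[:,None]
    x,res,_,_=np.linalg.lstsq(A[:,:3],-A[:,3],rcond=None);return x,np.sqrt(res)
def onz(p,rc,z):
    M=P(p);r,c=rc;A=np.array([c*M[2]-M[0],r*M[2]-M[1]])
    return np.linalg.solve(A[:,:2],-A[:,3]-A[:,2]*z)
E
python3 - <<'E'
from h import *
s=env.state();print({k:np.round(v,3).tolist() for k,v in s.items()},env.pinch_z)
for c in ['side','top','wrist']:
    p=shot(c,c+'0')
    print(c,np.round(P(p),2).tolist())
    for n in ['tub','lip_edge','clamp_hinge','clamp_tip','clamp','rack','lid','lid_tongue','lid_handle','tester','jar','carton','bulb_a','screwdriver']:
        print(n,[(np.round(d['centre']).tolist(),round(d['score'],2)) for d in eyes.spot_point(n,p)][:4] if n!='clamp' else '')
E
```

```text
pics
{'t': 0.0, 'joints': [1.153, 0.492, 1.559, 0.0, 1.092, -0.106], 'qvel': [0.002, 0.0, -0.002, 0.002, 0.0, -0.0], 'tau': [0.002, -61.265, -25.819, 0.069, 0.048, -0.0], 'eef_pos': [191.595, 594.649, 214.06], 'tcp_rot': [-3.14, -0.0, 2.83], 'ft_force': [-0.14, -0.567, -0.022], 'moment': [-0.05, 0.016, -0.007], 'grip_force': 0.0, 'opening': 1.001} -18.8
side [[454.15, 75.02, -252.57, 165371.71], [-55.69, -196.63, -412.31, 290962.06], [0.17, 0.59, -0.79, 1137.96]]
tub [([156.0, 287.0], 0.8), ([111.0, 340.0], 0.64)]
lip_edge [([100.0, 322.0], 0.9), ([147.0, 261.0], 0.62)]
clamp_hinge [([132.0, 318.0], 0.78), ([91.0, 367.0], 0.66), ([153.0, 288.0], 0.21)]
clamp_tip [([121.0, 317.0], 0.46), ([94.0, 353.0], 0.45)]
clamp 
rack [([297.0, 330.0], 0.89)]
lid [([374.0, 277.0], 0.97), ([283.0, 326.0], 0.88)]
lid_tongue [([294.0, 299.0], 0.92), ([356.0, 257.0], 0.77), ([298.0, 328.0], 0.54)]
lid_handle [([281.0, 323.0], 0.95), ([369.0, 280.0], 0.91)]
tester [([223.0, 326.0], 0.67), ([373.0, 376.0], 0.24)]
jar [([214.0, 283.0], 0.65)]
carton [([114.0, 277.0], 0.95), ([156.0, 288.0], 0.64)]
bulb_a
[... 528 characters left out ...]
0, 225.0], 0.43)]
clamp 
rack []
lid [([270.0, 441.0], 0.8), ([214.0, 397.0], 0.61)]
lid_tongue [([283.0, 425.0], 0.71), ([243.0, 393.0], 0.64)]
lid_handle [([272.0, 442.0], 0.89), ([219.0, 398.0], 0.83), ([243.0, 232.0], 0.22), ([215.0, 395.0], 0.18)]
tester [([197.0, 319.0], 0.61)]
jar [([237.0, 304.0], 0.66)]
carton [([211.0, 164.0], 0.87)]
bulb_a [([151.0, 290.0], 0.84), ([198.0, 321.0], 0.56)]
screwdriver [([203.0, 462.0], 0.65)]
wrist [[176.34, 275.95, -316.55, -70456.12], [339.22, -109.79, -110.36, 68107.61], [0.24, -0.08, -0.97, 390.97]]
tub []
lip_edge []
clamp_hinge []
clamp_tip []
clamp 
rack []
lid []
lid_tongue []
lid_handle []
tester []
jar []
carton []
bulb_a []
screwdriver []
```

```bash
python3 - <<'E'
import cv2
a=cv2.imread('pics/top0.png')[80:330,140:500];cv2.imwrite('pics/topc.png',cv2.resize(a,(792,550),interpolation=cv2.INTER_CUBIC))
E
```

```text
(no output)
```

View pics/topc.png

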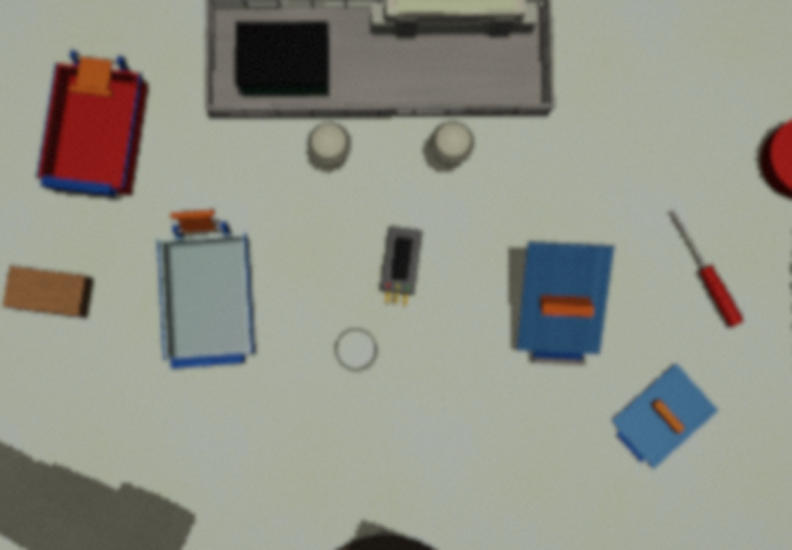

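View pics/side0.png

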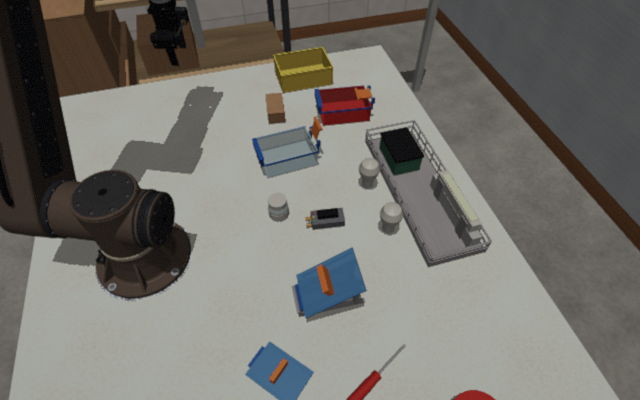

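The top view shows the clear tub at about (214,236), the tester at (197,319) with its pins towards the robot, and the lid on its rack at (214,397). The small lid on the table and the red tub are decoys. Next I'll triangulate.

```bash
cat > m.py <<'E'
from h import *
s=shot('side');t=shot('top')
def best(n,near_s,near_t):
    o=[]
    for p,nr in((s,near_s),(t,near_t)):
        d=[x for x in eyes.spot_point(n,p) if np.hypot(*(np.array(x['centre'])-nr))<22]
        if d:o.append((p,d[0]['centre']))
    if len(o)==2: X,r=tri(o);print(n,np.round(X,1),np.round(r,1))
    else: print(n,len(o),[np.round(onz(p,c,0)) for p,c in o])
E
python3 - <<'E'
from m import *
for n,a,b in [('tub',(156,287),(214,236)),('lip_edge',(147,261),(243,233)),('clamp_hinge',(132,318),(182,229)),('clamp_tip',(121,317),(174,225)),('lid',(283,326),(214,397)),('lid_tongue',(294,299),(243,393)),('lid_handle',(281,323),(219,398)),('rack',(297,330),(222,398)),('tester',(220,326),(197,319)),('jar',(214,283),(237,304)),('bulb_a',(175,370),(145,290)),('bulb_b',(215,390),(145,345))]: best(n,a,b)
# tester mask orientation and red-lid etc.
def corners(p,n,nr):
    d=[x for x in eyes.cut_out(n,p) if np.hypot(*(np.array(x['centre'])-nr))<22]
    if not d: print(n,'none');return
    r=cv2.minAreaRect(np.argwhere(d[0]['mask'])[:,::-1].astype(np.float32));return cv2.boxPoints(r)
for n,nr,z in [('tester',(197,319),30),('tub',(214,236),66),('lid',(214,397),78)]:
    c=corners(t,n,nr)
    if c is not None: print(n,[np.round(onz(t,(q[1],q[0]),z)).tolist() for q in c])
E
```

```text
tub [454.6 237.   27.1] [1.9]
lip_edge [376.4 256.4  55.4] [1.9]
clamp_hinge [561.5 257.2  73.1] [1.2]
clamp_tip [568.9 261.1 126.4] [0.5]
lid [ 447.9 -261.3   79.3] [5.8]
lid_tongue [ 366.7 -241.8   43.1] [0.9]
lid_handle [ 439.8 -249.4   71.7] [3.9]
rack 1 [array([ 458., -250.])]
tester [508.2 -21.   -9.1] [3.4]
jar [387.8  27.    9.1] [4.7]
bulb_a 1 [array([666.,  82.])]
bulb_b [ 670.3 -102.6   14.6] [0.6]
tester [[465.0, 5.0], [565.0, -10.0], [557.0, -59.0], [458.0, -44.0]]
tub [[579.0, 324.0], [586.0, 191.0], [365.0, 176.0], [358.0, 306.0]]
lid [[373.0, -184.0], [536.0, -202.0], [524.0, -322.0], [362.0, -302.0]]
```

```bash
cat >> h.py <<'E'
from scipy.spatial.transform import Rotation as Ro
def tool():
    s=env.state();return np.array(s['eef_pos']),Ro.from_euler('xyz',s['tcp_rot']).as_matrix()
def plan(x,yaw=None):
    p,R=tool();d=R.T@(np.array(x)-p)/60
    y=env.state()['tcp_rot'][2];tn=0 if yaw is None else -np.degrees((yaw-y+np.pi/2)%np.pi-np.pi/2)/5
    print('shift units',np.round(d,3),'norm',round(np.linalg.norm(d),2),'turn units',round(tn,2))
E
python3 - <<'E'
from h import *
p=shot('wrist');E=np.array(p['extrinsics']);C=-E[:3,:3].T@E[:3,3];pos,R=tool()
print('cam in tool',R.T@(C-pos),'fwd',R.T@E[2,:3],'right',R.T@E[0,:3],p['fx'])
plan([400,280,330],np.radians(171.5))
E
```

```text
cam in tool [  71.01709104    0.9799004  -170.44471348] fwd [-2.53285966e-01 -7.63320963e-04  9.67391150e-01] right [-1.10300362e-03  9.99999267e-01  5.00257899e-04] 316.9679714382479
shift units [-4.914 -3.93  -1.923] norm 6.58 turn units -1.87
```

```bash
python3 -m inch '[[[-0.7,-0.56,-0.27],0,-1],[[-0.7,-0.56,-0.27],0,-1],[[-0.7,-0.56,-0.27],0,-1],[[-0.7,-0.56,-0.27],0,-1],[[-0.7,-0.56,-0.27],0,-1],[[-0.7,-0.56,-0.27],0,-1],[[-0.7,-0.56,-0.27],0,-1],[[0,0,0],-0.95,-1],[[0,0,0],-0.95,-1],[[0,0,0],0,-1]]'
cat > w.py <<'E'
from h import *
import pickle,sys
names=sys.argv[2].split(',')
p=shot('wrist',sys.argv[1]);o={}
for n in names:
    o[n]=[(np.array(d['centre']),d['score']) for d in eyes.spot_point(n,p)]
    print(n,[(np.round(c,1).tolist(),round(sc,2)) for c,sc in o[n][:3]])
pickle.dump((P(p),o),open(f'pics/{sys.argv[1]}.pkl','wb'))
E
python3 w.py w1 tub,lip_edge,clamp_hinge,clamp_tip,tester; python3 -c "
from h import *;print(env.state()['t']);plan([430,150,330])"
```

```text
t: 4.85
eef_pos: [399.4, 280.7, 328.1]
tcp_rot: [3.141, 0.0, 2.995]
ft_force: [-0.7, -0.6, -0.8]
opening: 1.001
grip_force: 0.0
tub [([320.0, 431.5], 0.9), ([198.8, 318.9], 0.57)]
lip_edge [([157.5, 301.8], 0.62)]
clamp_hinge [([275.2, 327.3], 0.72)]
clamp_tip [([297.9, 331.4], 0.77)]
tester [([251.0, 158.2], 0.89), ([153.3, 300.8], 0.65)]
5.15
shift units [-0.825 -2.085 -0.033] norm 2.24 turn units 0
```

View pics/w1.png

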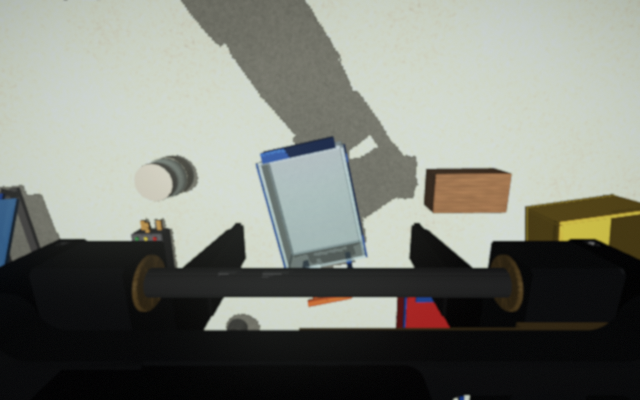

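```bash
python3 -m inch '[[[-0.5,-0.8,0],0,-1],[[-0.5,-0.8,0],0,-1],[[-0.4,-0.8,0],0,-1],[[0,0,0],0,-1],[[0,0,0],0,-1],[[0,0,0],0,-1],[[0,0,0],0,-1],[[0,0,0],0,-1],[[0,0,0],0,-1],[[0,0,0],0,-1]]'
python3 w.py w2 tub,lip_edge,clamp_hinge,clamp_tip,tester; python3 -c "
import cv2
a=cv2.imread('pics/w1.png')[110:320,220:400];b=cv2.imread('pics/w2.png')
cv2.imwrite('pics/w2b.png',b)"
```

```text
t: 6.4
eef_pos: [461.5, 126.2, 328.0]
tcp_rot: [3.141, -0.0, 2.996]
ft_force: [0.9, -0.2, -0.6]
opening: 1.003
grip_force: 0.0
tub [([148.6, 407.0], 0.93)]
lip_edge [([87.7, 409.9], 0.67), ([249.1, 553.5], 0.6)]
clamp_hinge [([218.4, 428.5], 0.75)]
clamp_tip [([236.5, 445.1], 0.57)]
tester [([205.8, 238.1], 0.61)]
```

View pics/w2b.png

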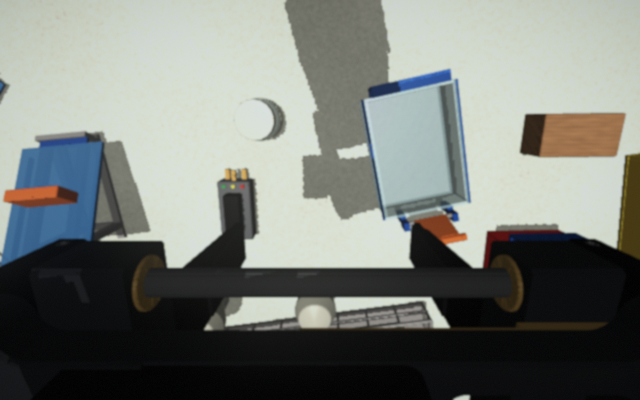

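```bash
cat > fit.py <<'E'
from h import *
import pickle
from scipy.optimize import least_squares
def fit(obs,x0,free_z=True,rot=None):
    # obs: (M, model pt, (col,row)); params x,y,z,yaw ; rot=fixed body rotation before yaw
    B=np.eye(3) if rot is None else rot
    def f(q):
        R=Ro.from_euler('z',q[3]).as_matrix()@B;r=[]
        for M,X,uv in obs:
            h=M@np.append(R@np.array(X)+[q[0],q[1],q[2] if free_z else x0[2]],1);r+=list(h[:2]/h[2]-uv)
        return np.array(r)
    s=least_squares(f,x0,loss='soft_l1',f_scale=1.5);print('pose',np.round(s.x[:3],1),'yaw deg',round(np.degrees(s.x[3]),2));print('res',np.round(f(s.x).reshape(-1,2),1).tolist());return s.x
E
python3 - <<'E'
from fit import *
M1,o1=pickle.load(open('pics/w1.pkl','rb'));M2,o2=pickle.load(open('pics/w2.pkl','rb'))
C=[(-85,-60,66),(-85,60,66),(85,-60,66),(85,60,66)]
ob=[(M1,c,u) for c,u in zip(C,[(257,163),(345,143),(290,268),(366,257)])]+[(M2,c,u) for c,u in zip(C,[(363,101),(457,79),(383,219),(468,202)])]
fit(ob,[460,250,0,0.05]);fit(ob,[460,250,0,.05],False)
ob+=[(M1,(-84,0,75),o1['lip_edge'][0][0][::-1]),(M2,(-84,0,75),o2['lip_edge'][0][0][::-1]),(M1,(93,0,76),o1['clamp_hinge'][0][0][::-1]),(M2,(93,0,76),o2['clamp_hinge'][0][0][::-1])]
fit(ob,[460,250,0,.05],False)
print(tri([(type('q',(dict,),{})(),(0,0))]) if 0 else '')
# clamp tip
A=[];
for M,o in((M1,o1),(M2,o2)):
    r,c=o['clamp_tip'][0][0];A+=[c*M[2]-M[0],r*M[2]-M[1]]
A=np.array(A);print('tip',np.linalg.lstsq(A[:,:3],-A[:,3],rcond=None)[0])
for nm in ['tester']:
    print(nm,onz.__name__)
    for u in [(224,196),(241,194),(236,194)]:
        c,r=u;A=np.array([c*M2[2]-M2[0],r*M2[2]-M2[1]]);print(u,np.linalg.solve(A[:,:2],-A[:,3]-A[:,2]*48))
E
```

```text
pose [460.9 253.9  -5.3] yaw deg 3.69
res [[1.9, -0.4], [-1.4, 1.2], [-1.6, 3.3], [-0.0, -1.0], [1.2, -1.7], [-2.0, 0.1], [2.3, -0.2], [0.0, 0.2]]
pose [459.9 253.1 523.4] yaw deg 3.59
res [[0.5, -0.5], [-1.7, 1.0], [-2.8, 4.4], [-0.2, 0.1], [1.1, -2.7], [-0.9, -1.1], [2.3, 0.4], [1.0, 0.7]]
pose [460.2 252.9   0. ] yaw deg 3.48
res [[0.4, -0.4], [-1.7, 1.3], [-3.0, 4.6], [-0.5, 0.4], [1.0, -2.5], [-0.9, -0.7], [2.0, 0.6], [0.7, 1.0], [-2.2, -2.4], [1.7, 1.0], [-0.2, -2.2], [1.0, 0.4]]

tip [561.25710601 262.37231863 126.98415532]
tester onz
(224, 196) [484.3967125  -29.45428961]
(241, 194) [485.08416088  -4.11460248]
(236, 194) [484.01195376 -11.36441658]
```

```bash
python3 -c "
from h import *;plan([570,-60,328])"; python3 -m inch '[[[-0.43,-0.82,0],0,-1],[[-0.43,-0.82,0],0,-1],[[-0.43,-0.82,0],0,-1],[[-0.43,-0.82,0],0,-1],[[0,0,0],0,-1],[[0,0,0],0,-1],[[0,0,0],0,-1],[[0,0,0],0,-1],[[0,0,0],0,-1],[[0,0,0],0,-1]]'
python3 w.py w3 tester,lid,lid_tongue,lid_handle
```

```text
shift units [-2.24  -2.806  0.   ] norm 3.59 turn units 0
t: 7.95
eef_pos: [535.0, -83.3, 328.1]
tcp_rot: [3.142, 0.0, 2.996]
ft_force: [-0.3, -0.0, 0.2]
opening: 1.001
grip_force: 0.0
tester [([142.2, 364.1], 0.96)]
lid [([124.4, 191.2], 0.85)]
lid_tongue []
lid_handle [([13.8, 65.7], 0.94), ([115.0, 179.9], 0.73)]
```

View pics/w3.png

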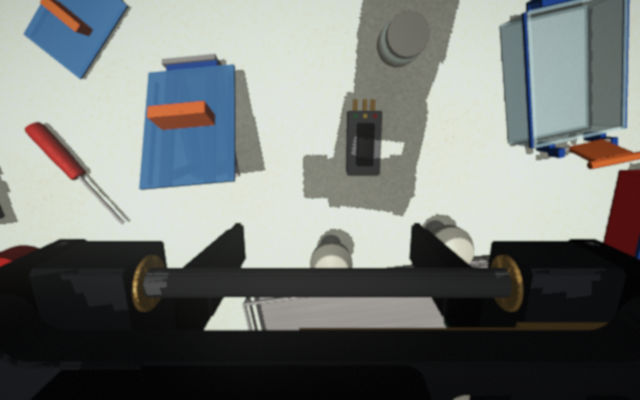

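```bash
python3 - <<'E'
from fit import *
M2,o2=pickle.load(open('pics/w2.pkl','rb'));M3,o3=pickle.load(open('pics/w3.pkl','rb'))
# tester: model +x toward robot. image right=+y world = model -y
T=[((47.5,25,30),(347,112)),((47.5,-25,30),(382,112)),((-47.5,25,30),(347,175)),((-47.5,-25,30),(381,175)),((30,12,48),(357,124)),((30,-12,48),(375,124)),((-30,12,48),(357,165)),((-30,-12,48),(375,165))]
ob=[(M3,a,u) for a,u in T]+[(M2,(30,12,48),(224,196)),(M2,(30,-12,48),(241,194)),(M2,(47.5,25,30),(220,182))]
fit(ob,[510,-18,0,3.0]);fit(ob,[510,-18,0,3.0],False)
B=Ro.from_euler('y',-30,degrees=True).as_matrix()
L=[((-82,-59,5),(147,72)),((-82,59,5),(235,66)),((84,-59,5),(140,189)),((84,59,5),(234,182))]
ob=[(M3,a,u) for a,u in L]+[(M2,(-82,-59,5),(22,150)),(M2,(-82,59,5),(103,143))]
x=fit(ob,[450,-250,75,-.1],rot=B)
R=Ro.from_euler('z',x[3]).as_matrix()@B
for M,o in((M3,o3),):
    h=M@np.append(R@[0,0,28]+x[:3],1);print('handle proj col,row',h[:2]/h[2])
print('handle',R@[0,0,28]+x[:3])
E
```

```text
pose [516.3 -23.4 -10.8] yaw deg 172.89
res [[0.5, -0.3], [-0.2, -1.1], [0.9, 0.8], [-0.5, 0.0], [0.5, 0.2], [-0.5, -0.2], [0.5, 1.1], [-1.2, 0.8], [1.0, -1.2], [-0.1, 0.5], [-1.0, -0.9]]
pose [515.  -23.7  -7.9] yaw deg 172.17
res [[1.0, -1.4], [1.1, -1.8], [0.6, 1.1], [-0.1, 0.8], [1.2, -0.6], [0.5, -0.7], [0.5, 1.4], [-0.7, 1.2], [-1.5, -0.3], [-2.2, 1.6], [-3.4, -0.4]]
pose [ 453.3 -249.6   76.5] yaw deg -3.57
res [[1.7, 1.0], [-0.2, -0.9], [-1.8, 0.8], [0.1, -0.1], [0.4, -0.4], [-0.2, -0.4]]
handle proj col,row [180.2417077  114.39060465]
handle [ 439.2843792  -248.72577123  100.78885309]
```

```bash
python3 -c "
from h import *;plan([515.5,-23.5,33],np.radians(172.5))"
```

```text
shift units [0.468 0.943 4.917] norm 5.03 turn units -0.17
```

```bash
python3 -m inch '[[[0.23,0.47,0.8],-0.17,-1],[[0.24,0.47,0.8],0,-1],[[0,0,1],0,-1],[[0,0,1],0,-1],[[0,0,0.7],0,-1],[[0,0,0.4],0,-1],[[0,0,0.21],0,-1],[[0,0,0],0,-1],[[0,0,0],0,0.2],[[0,0,0],0,1]]'; python3 -c "
from h import *;plan([515.5,-23.5,33],np.radians(172.5));shot('side','s1');a=cv2.imread('pics/s1.png')[160:260,240:420];cv2.imwrite('pics/s1c.png',cv2.resize(a,(720,400)))"
```

```text
t: 9.45
eef_pos: [515.3, -23.9, 34.3]
tcp_rot: [3.142, 0.002, 3.01]
ft_force: [0.3, -0.6, 0.1]
opening: 0.845
grip_force: 0.0
shift units [-0.002  0.007  0.022] norm 0.02 turn units -0.0
```

```bash
python3 -m inch '[[[0,0,0],0,1],[[0,0,0],0,1],[[0,0,0],0,1],[[0,0,0],0,1],[[0,0,-0.1],0,1],[[0,0,-0.4],0,1],[[0,0,-0.7],0,1],[[0,0,-0.8],0,1],[[0,0,0],0,1],[[0,0,0],0,1]]'; python3 -c "
from h import *;shot('side','s2');a=cv2.imread('pics/s2.png')[120:260,240:440];cv2.imwrite('pics/s2c.png',cv2.resize(a,(800,560)));plan([460,250,175],np.radians(183.5))"
```

```text
t: 10.75
eef_pos: [514.4, -23.7, 153.0]
tcp_rot: [3.141, -0.001, 3.01]
ft_force: [-0.9, 0.5, -2.3]
opening: 0.251
grip_force: 29.9
shift units [ 1.494  4.404 -0.372] norm 4.67 turn units -2.2
```

View pics/s2c.png

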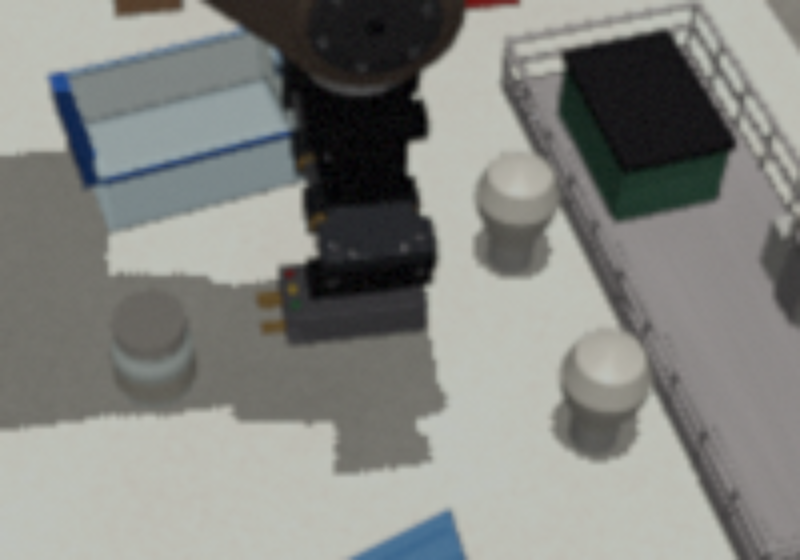

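```bash
python3 -m inch '[[[0.1,0.4,-0.1],0,1],[[0.27,0.8,-0.1],0,1],[[0.3,0.9,0],0,1],[[0.3,0.9,0],0,1],[[0.3,0.9,0],0,1],[[0.1,0.577,0],0,1],[[0,0,0],-0.7,1],[[0,0,0],-0.75,1],[[0,0,0],-0.75,1],[[0,0,0],0,1]]'; python3 -c "
from h import *;plan([468,253.4,40],np.radians(183.5));print(env.state()['opening'])
import subprocess"; python3 w.py w4 tub,lip_edge
```

```text
t: 12.05
eef_pos: [468.1, 253.1, 164.1]
tcp_rot: [-3.141, -0.002, -3.081]
ft_force: [-0.7, -0.2, -1.7]
opening: 0.25
grip_force: 29.9
shift units [-0.004  0.007  2.068] norm 2.07 turn units -0.01
0.2503597594418469
tub []
lip_edge [([86.4, 327.4], 0.8)]
```

View pics/w4.png

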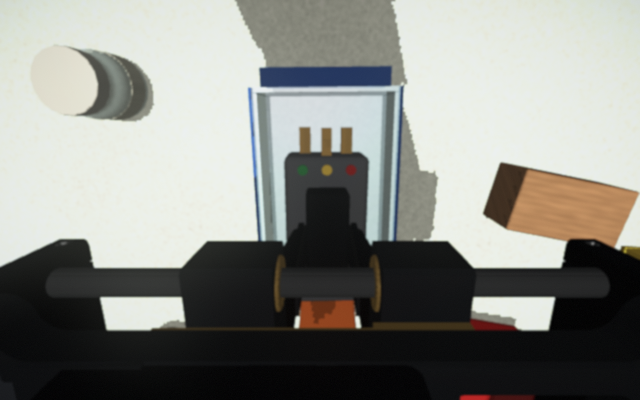

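```bash
python3 -m inch '[[[0,0,0.6],0,1],[[0,0,0.7],0,1],[[0,0,0.4],0,1],[[0,0,0.2],0,1],[[0,0,0.1],0,1],[[0,0,0.04],0,1],[[0,0,0.03],0,1],[[0,0,0],0,1],[[0,0,0],0,1],[[0,0,0],0,1]]'
```

```text
t: 13.45
eef_pos: [469.8, 252.1, 44.5]
tcp_rot: [-3.141, 0.004, -3.081]
ft_force: [-3.8, -17.6, 33.4]
opening: 0.248
grip_force: 30.0
```

```bash
python3 -c "
from h import *
print(env.state()['moment'])
a=shot('side','s3');b=shot('wrist','w5')
x=cv2.imread('pics/s3.png')[90:210,200:360];y=cv2.imread('pics/w5.png')[40:340,180:480]
cv2.imwrite('pics/c3.png',np.hstack([cv2.resize(x,(480,360)),cv2.resize(y,(320,360))]))"
```

```text
[-3.33701159  0.53723127  0.00616364]
```

View pics/c3.png

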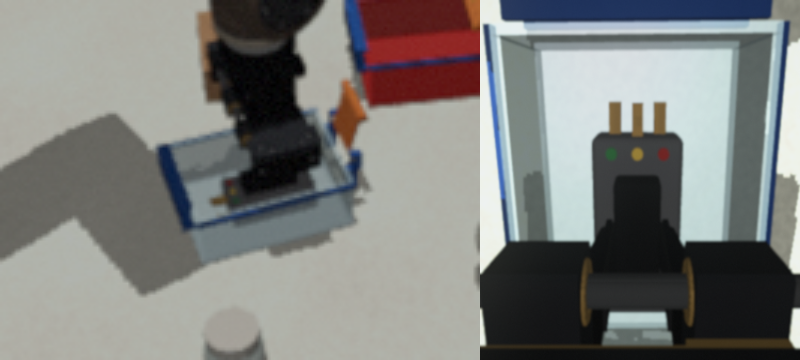

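The tester is centred in the tub and in central floor contact, a few mm earlier than I computed. I'll unload most of the force and then release with a partial opening.

```bash
python3 -m inch '[[[0,0,-0.03],0,1],[[0,0,-0.02],0,1],[[0,0,-0.01],0,1],[[0,0,0],0,1],[[0,0,0],0,1],[[0,0,0],0,1],[[0,0,0],0,1],[[0,0,0],0,1],[[0,0,0],0,1],[[0,0,0],0,1]]'
```

```text
t: 14.8
eef_pos: [468.5, 253.2, 44.8]
tcp_rot: [3.142, 0.0, -3.081]
ft_force: [0.6, -0.3, -1.3]
opening: 0.249
grip_force: 30.0
```

```bash
python3 -m inch '[[[0,0,0.015],0,1],[[0,0,0],0,1],[[0,0,0],0,1],[[0,0,0],0,0.35],[[0,0,0],0,0.2],[[0,0,0],0,0.1],[[0,0,0],0,0.1],[[0,0,0],0,0.1],[[0,0,0],0,0.1],[[0,0,0],0,0.1]]'
```

```text
t: 16.05
eef_pos: [468.5, 253.3, 43.9]
tcp_rot: [3.142, 0.0, -3.081]
ft_force: [1.0, 0.2, -0.1]
opening: 0.45
grip_force: 0.0
```

```bash
python3 -m inch '[[[0,0,-0.4],0,0.1],[[0,0,-0.9],0,0.1],[[0,0,-0.9],0,-1],[[0,-0.6,-0.6],0,-1],[[-0.02,-0.93,0],0,-1],[[-0.02,-0.93,0],0,-1],[[-0.02,-0.93,0],0,-1],[[-0.02,-0.93,0],0,-1],[[-0.02,-0.93,0],0,-1],[[-0.02,-0.93,0],0,-1]]'; python3 -c "
from h import *
plan([510,-249,235],np.radians(176.4))"
```

```text
t: 17.3
eef_pos: [498.1, -118.3, 212.1]
tcp_rot: [3.142, 0.0, -3.081]
ft_force: [0.4, 1.3, -0.0]
opening: 1.001
grip_force: 0.0
shift units [-0.066 -2.187 -0.382] norm 2.22 turn units 1.42
```

```bash
python3 -m inch '[[[-0.02,-0.73,-0.13],0,-1],[[-0.02,-0.73,-0.13],0,-1],[[-0.02,-0.73,-0.13],0,-1],[[0,0,0],0.71,-1],[[0,0,0],0.71,-1],[[0,0,0],0,-1],[[0,0,0],0,-1],[[0,0,0],0,-1],[[0,0,0],0,-1],[[0,0,0],0,-1]]'; python3 w.py w6 lid,lid_handle,lid_tongue
```

```text
t: 18.55
eef_pos: [509.9, -247.3, 235.3]
tcp_rot: [3.142, 0.0, 3.079]
ft_force: [-0.8, 0.1, 0.1]
opening: 0.999
grip_force: 0.0
lid [([128.8, 319.3], 0.73)]
lid_handle []
lid_tongue [([54.0, 319.5], 0.82)]
```

View pics/w6.png

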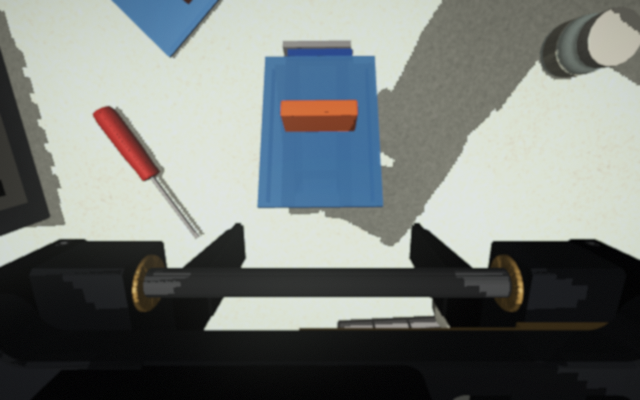

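```bash
python3 - <<'E'
from fit import *
M2,_=pickle.load(open('pics/w2.pkl','rb'));M3,_=pickle.load(open('pics/w3.pkl','rb'));M6,_=pickle.load(open('pics/w6.pkl','rb'));M4,_=pickle.load(open('pics/w4.pkl','rb'));M1,_=pickle.load(open('pics/w1.pkl','rb'))
B=Ro.from_euler('y',-30,degrees=True).as_matrix()
K=[(-82,-59,5),(-82,59,5),(84,-59,5),(84,59,5)]
o6=[(M6,a,u) for a,u in zip(K,[(264,57),(375,57),(257,207),(383,207)])]
o3=[(M3,a,u) for a,u in zip(K,[(147,72),(235,66),(140,189),(234,182)])]+[(M2,K[0],(22,150)),(M2,K[1],(103,143))]
x=fit(o6+o3,[450,-250,75,-.1],rot=B)
x=fit(o6,[450,-250,75,-.1],rot=B)
for h in (28,33):print(h,Ro.from_euler('z',x[3]).as_matrix()@B@[0,0,h]+x[:3])
C=[(-85,-60,66),(-85,60,66),(85,-60,66),(85,60,66)]
ob=[(M4,C[0],(250,88)),(M4,C[1],(402,87))]+[(M1,c,u) for c,u in zip(C,[(257,163),(345,143),(290,268),(366,257)])]+[(M2,c,u) for c,u in zip(C,[(363,101),(457,79),(383,219),(468,202)])]
fit(ob,[460,250,0,.05]);fit(ob,[460,250,0,.05],False)
fit(ob[:2],[460,250,0,.06],False)
E
```

```text
pose [ 452.9 -250.2   75.2] yaw deg -3.4
res [[1.1, 0.3], [0.0, -0.3], [-0.4, 0.7], [-0.2, 0.2], [1.6, 1.1], [-0.6, -1.1], [-1.5, 0.5], [0.0, -0.7], [0.7, -0.5], [-0.2, -0.7]]
pose [ 452.7 -250.3   74.9] yaw deg -3.31
res [[1.0, 0.2], [-0.2, -0.5], [-0.3, 0.5], [-0.2, -0.2]]
28 [ 438.73494938 -249.47405977   99.124305  ]
33 [ 436.23912083 -249.32969963  103.45443202]
pose [460.8 253.4  -2.9] yaw deg 3.74
res [[2.8, -0.4], [-1.5, -0.4], [1.1, -0.1], [-1.7, 1.4], [-2.1, 4.1], [-0.1, -0.3], [1.0, -1.7], [-1.7, -0.2], [2.4, 0.4], [0.5, 0.6]]
pose [460.7 253.1   0. ] yaw deg 3.73
res [[1.6, -0.9], [-1.0, -0.8], [0.5, 0.2], [-1.8, 1.5], [-2.5, 5.0], [-0.1, 0.5], [1.0, -1.9], [-1.1, -0.5], [2.5, 1.0], [1.1, 1.1]]
pose [ 4.614e+02  2.529e+02 -3.000e-01] yaw deg 3.75
res [[1.4, -0.1], [-1.3, -0.0]]
```

```bash
python3 -c "
from h import *
plan([436.4,-249.3,85],np.radians(176.65))"
```

```text
shift units [ 1.219 -0.109  2.505] norm 2.79 turn units -0.05
```

```bash
python3 -m inch '[[[0.6,-0.05,0.4],0,-1],[[0.62,-0.06,0.4],0,-1],[[0,0,0.8],0,-1],[[0,0,0.5],0,-1],[[0,0,0.3],0,-1],[[0,0,0.1],0,-1],[[0,0,0],0,-1],[[0,0,0],0,1],[[0,0,0],0,1],[[0,0,0],0,1]]'; python3 -c "
from h import *
plan([436.4,-249.3,85])"
```

```text
t: 20.0
eef_pos: [436.5, -249.5, 85.7]
tcp_rot: [-3.141, 0.001, 3.079]
ft_force: [0.7, -2.8, 3.2]
opening: 0.738
grip_force: 1.5
shift units [0.002 0.003 0.012] norm 0.01 turn units 0
```

```bash
python3 -m inch '[[[0,0,0],0,1],[[0,0,0],0,1],[[0,0,-0.05],0,1],[[0,0,-0.15],0,1],[[0,0,-0.3],0,1],[[0,0,-0.5],0,1],[[0,0,-0.6],0,1],[[0,0,-0.4],0,1],[[0,0,-0.15],0,1],[[0,0,0],0,1]]'; python3 w.py w7 lid,lid_handle,lid_tongue
```

```text
t: 21.25
eef_pos: [436.3, -249.3, 214.4]
tcp_rot: [-3.142, 0.0, 3.079]
ft_force: [0.2, -0.3, -2.2]
opening: 0.736
grip_force: 30.0
lid [([50.9, 177.1], 0.72)]
lid_handle [([44.1, 172.8], 0.95), ([253.0, 326.3], 0.92)]
lid_tongue [([125.2, 325.9], 0.77)]
```

```bash
cat > tilt.py <<'E'
from h import *
import sys,pickle
# predicted pixels in wrist cam (tool-fixed) of lid points for tilt th, grip at lid (0,0,g)
def pred(M,th,g,X,pos,R,gy=0):
    # lid frame in tool: lid x -> -tool x (cos) ... world: yaw such that lid +x = -tool x, lid y = tool y, lid z=-tool z
    F=np.array([[-1,0,0],[0,1,0],[0,0,-1]])@Ro.from_euler('y',-th,degrees=True).as_matrix()
    t=F@(np.array(X)-[0,gy,g])+[0,0,env.pinch_z]
    h=M@np.append(R@t+pos,1);return h[:2]/h[2]
if __name__=='__main__':
    M,_=pickle.load(open(f'pics/{sys.argv[1]}.pkl','rb'));pos,R=tool()
    for th in (0,10,20,25,30,35):
        print(th,[np.round(pred(M,th,33,X,pos,R)).tolist() for X in [(-92,0,2),(-82,-59,5),(-82,59,5),(-92,-35,2),(-92,35,2)]])
    im=cv2.imread(f'pics/{sys.argv[1]}.png');b,g,r=[im[...,i].astype(int) for i in range(3)]
    m=((b-r>50)&(b>70)).astype(np.uint8)
    n,l,s,c=cv2.connectedComponentsWithStats(m)
    for i in range(1,n):
        if s[i,4]>150:print('blue',s[i].tolist())
    k=np.argmax([s[i,4] if abs(c[i,0]-322)<60 else 0 for i in range(n)] if 1 else 0) if n>1 else 0
    for row in range(60,245,8):
        q=np.flatnonzero(m[row,200:460])+200
        if len(q):print(row,q[0],q[-1],im[row,322].tolist())
E
python3 tilt.py w7
```

```text
0 [[326.0, 73.0], [217.0, 92.0], [435.0, 92.0], [261.0, 73.0], [390.0, 73.0]]
10 [[326.0, 89.0], [226.0, 105.0], [426.0, 105.0], [267.0, 89.0], [385.0, 89.0]]
20 [[326.0, 106.0], [233.0, 119.0], [419.0, 119.0], [272.0, 106.0], [380.0, 106.0]]
25 [[326.0, 114.0], [236.0, 127.0], [416.0, 127.0], [274.0, 115.0], [378.0, 114.0]]
30 [[326.0, 124.0], [239.0, 135.0], [413.0, 135.0], [276.0, 124.0], [377.0, 124.0]]
35 [[326.0, 133.0], [241.0, 143.0], [411.0, 143.0], [277.0, 133.0], [375.0, 133.0]]
blue [111, 0, 137, 122, 8900]
blue [232, 120, 192, 128, 19842]
blue [236, 297, 182, 34, 5229]
60 200 229 [233, 242, 238]
68 200 222 [235, 243, 239]
76 200 215 [234, 243, 239]
84 200 208 [237, 243, 239]
92 200 201 [237, 243, 239]
124 276 376 [170, 91, 52]
132 275 378 [174, 99, 56]
140 239 414 [186, 136, 81]
148 239 415 [187, 137, 81]
156 238 415 [186, 137, 80]
164 237 416 [185, 135, 79]
172 237 417 [186, 135, 79]
180 236 417 [186, 136, 80]
188 236 418 [187, 135, 79]
196 235 419 [186, 136, 80]
204 235 419 [188, 137, 81]
212 234 420 [187, 136, 80]
220 233 421 [188, 138, 82]
228 233 421 [188, 138, 83]
236 232 422 [102, 86, 96]
244 232 423 [41, 69, 140]
```

```bash
python3 -m inch '[[[0.02,0.4,0],0,1],[[0.03,0.8,0],0,1],[[0.03,0.93,0],0,1],[[0.03,0.93,0],0,1],[[0.03,0.93,0],0,1],[[0.03,0.93,0],0,1],[[0.03,0.93,0],0,1],[[0.03,0.93,0],0,1],[[0.03,0.93,0],0,1],[[0,0.66,0],0,1]]'; python3 -c "
from h import *
plan([452.2,252.4,214],np.radians(183.7))"
```

```text
t: 22.7
eef_pos: [452.0, 255.1, 213.6]
tcp_rot: [-3.141, -0.001, 3.08]
ft_force: [0.3, -0.7, -0.8]
opening: 0.736
grip_force: 30.0
shift units [-0.007 -0.044 -0.007] norm 0.04 turn units -1.45
```

```bash
python3 -m inch '[[[0,-0.04,0],-0.5,1],[[0,0,0],-0.5,1],[[0,0,0],-0.45,1],[[0,0,0],0,1],[[0,0,0],0,1],[[0,0,0],0,1],[[0,0,0],0,1],[[0,0,0],0,1],[[0,0,0],0,1],[[0,0,0],0,1]]'; python3 w.py w8 lip_edge,lid_tongue;  python3 -m inch '[[[0,0,0.3],0,1],[[0,0,0.4],0,1],[[0,0,0.2],0,1],[[0,0,0],0,1],[[0,0,0],0,1],[[0,0,0],0,1],[[0,0,0],0,1],[[0,0,0],0,1],[[0,0,0],0,1],[[0,0,0],0,1]]'; python3 w.py w9 lip_edge,lid_tongue; python3 -c "
import cv2,numpy as np
a=cv2.imread('pics/w8.png')[0:180,200:460];b=cv2.imread('pics/w9.png')[0:180,200:460]
cv2.imwrite('pics/c9.png',np.hstack([cv2.resize(a,(390,540),interpolation=cv2.INTER_CUBIC),cv2.resize(b,(390,540),interpolation=cv2.INTER_CUBIC)]))"
```

```text
t: 23.95
eef_pos: [452.3, 250.4, 214.4]
tcp_rot: [3.141, 0.0, -3.078]
ft_force: [-0.8, -0.7, -2.2]
opening: 0.734
grip_force: 30.0
lip_edge [([111.0, 329.0], 0.84)]
lid_tongue [([124.6, 327.7], 0.64)]
t: 25.35
eef_pos: [452.3, 250.4, 160.3]
tcp_rot: [3.142, 0.0, -3.078]
ft_force: [-0.5, -0.4, -1.3]
opening: 0.735
grip_force: 30.0
lip_edge [([105.3, 327.5], 0.55)]
lid_tongue [([123.4, 324.4], 0.62)]
```

```bash
python3 - <<'E'
import cv2,numpy as np
for n in('w8','w9'):
    im=cv2.imread(f'pics/{n}.png')
    print(n)
    for c in (265,322,350):
        print(c,[f"{r}:{im[r,c].tolist()}" for r in range(60 if n=='w9' else 80,128,2)])
    b,g,r=[im[...,i].astype(int) for i in range(3)]
    m=(b-r>50)&(b<130)
    for row in range(70,135,3):
        q=np.flatnonzero(m[row,200:460])+200
        if len(q):print(row,q[0],q[-1],len(q))
E
```

```text
w8
265 ['80:[234, 242, 238]', '82:[234, 242, 238]', '84:[237, 242, 238]', '86:[238, 242, 238]', '88:[234, 242, 238]', '90:[234, 242, 238]', '92:[235, 242, 238]', '94:[236, 242, 238]', '96:[237, 242, 239]', '98:[238, 242, 238]', '100:[238, 242, 239]', '102:[238, 243, 239]', '104:[237, 242, 238]', '106:[235, 242, 237]', '108:[221, 210, 193]', '110:[196, 145, 117]', '112:[194, 140, 110]', '114:[189, 134, 103]', '116:[186, 130, 100]', '118:[198, 138, 103]', '120:[208, 142, 104]', '122:[209, 144, 107]', '124:[209, 144, 105]', '126:[209, 146, 108]']
322 ['80:[130, 142, 141]', '82:[133, 144, 144]', '84:[133, 144, 143]', '86:[133, 146, 144]', '88:[132, 144, 143]', '90:[130, 141, 140]', '92:[121, 120, 114]', '94:[100, 64, 47]', '96:[97, 56, 36]', '98:[97, 56, 36]', '100:[97, 55, 36]', '102:[95, 55, 35]', '104:[97, 55, 35]', '106:[97, 56, 37]', '108:[167, 146, 133]', '110:[237, 234, 229]', '112:[228, 225, 217]', '114:[226, 224, 217]', '116:[228, 226, 219]', '118:[229, 227, 220]', '120:[186, 177, 168]', '122:[94, 56, 38]', '124:[92, 51, 30]', '126:[92, 50, 30]']
350 ['80:[131, 143, 142]', '82:[
[... 2301 characters left out ...]
45]', '78:[133, 145, 144]', '80:[131, 143, 142]', '82:[131, 142, 141]', '84:[130, 142, 141]', '86:[129, 138, 136]', '88:[109, 89, 78]', '90:[96, 54, 33]', '92:[97, 54, 34]', '94:[98, 55, 35]', '96:[97, 54, 34]', '98:[96, 54, 33]', '100:[96, 54, 33]', '102:[96, 54, 33]', '104:[96, 53, 32]', '106:[131, 105, 91]', '108:[235, 231, 219]', '110:[238, 235, 229]', '112:[218, 214, 202]', '114:[227, 224, 213]', '116:[228, 226, 215]', '118:[228, 225, 213]', '120:[170, 154, 139]', '122:[93, 52, 32]', '124:[94, 51, 30]', '126:[93, 50, 29]']
91 264 392 129
94 264 392 129
97 264 392 129
100 264 391 128
103 264 391 128
115 403 403 1
118 403 403 1
121 372 403 5
124 277 403 101
127 277 403 101
130 276 376 101
```

```bash
python3 - <<'E'
from fit import *
M8,_=pickle.load(open('pics/w8.pkl','rb'));M9,_=pickle.load(open('pics/w9.pkl','rb'))
K=[(-84,-50,79),(-84,50,79),(-98,-50,79),(-98,50,79)]
o=[(M8,a,u) for a,u in zip(K,[(275.5,107.8),(380.3,107.8),(276,92.7),(380.3,92.5)])]+[(M9,a,u) for a,u in zip(K,[(263.7,106),(391.7,106.2),(263.7,88),(392.5,88.3)])]
fit(o,[461,253,0,.06]);fit(o,[461,253,0,.06],False)
from tilt import pred
pos,R=tool()
for th in (26,28,30,32):print(th,pred(M9,th,33,(-92,0,4),pos,R),pred(M9,th,33,(-92,-35,4),pos,R),pred(M9,th,33,(-82,-59,5),pos,R))
im=cv2.imread('pics/w9.png')
print([(r,im[r,250].tolist()) for r in range(124,150,2)])
E
```

```text
pose [459.7 252.3  -8.2] yaw deg 3.52
res [[-0.1, -0.0], [-0.0, 0.1], [-1.2, -0.3], [0.6, -0.0], [0.9, 0.5], [-0.3, 0.4], [0.0, -0.2], [-0.2, -0.4]]
pose [460.2 252.3   0. ] yaw deg 3.53
res [[-1.5, 0.3], [1.3, 0.4], [-2.6, -0.4], [2.0, -0.1], [-1.2, 0.8], [1.7, 0.7], [-2.1, -0.5], [1.9, -0.7]]
26 [325.89359185 115.23805345] [273.35284194 115.29552567] [236.07221427 128.80434023]
28 [325.91562456 118.83535065] [274.09172307 118.89153989] [237.19448174 131.99737662]
30 [325.93680088 122.46250674] [274.796252  122.5174587] [238.26617268 135.22938902]
32 [325.95714687 126.11709192] [275.46752423 126.1708507 ] [239.28864359 138.49773353]
[(124, [227, 223, 210]), (126, [229, 229, 216]), (128, [232, 231, 219]), (130, [234, 235, 227]), (132, [232, 234, 223]), (134, [210, 188, 154]), (136, [194, 148, 94]), (138, [193, 147, 93]), (140, [194, 148, 93]), (142, [194, 148, 94]), (144, [194, 147, 93]), (146, [195, 149, 94]), (148, [194, 147, 93])]
```

```bash
python3 -m inch '[[[-0.036,0.023,0.15],0,1],[[0,0,0.24],0,1],[[0,0,0.1],0,1],[[0,0,0],0,1],[[0,0,0],0,1],[[0,0,0],0,1],[[0,0,0],0,1],[[0.04,0,0.022],0,1],[[0.04,0,0.022],0,1],[[0,0,0],0,1]]'; python3 w.py w10 lip_edge,lid_tongue; python3 - <<'E'
import cv2
im=cv2.imread('pics/w10.png')
for c in(285,322,350):print(c,[f"{r}:{im[r,c].tolist()}" for r in range(80,150,2)])
E
python3 -c "
from h import *
plan([434.45,250.7,119.7])"
```

```text
t: 26.75
eef_pos: [449.3, 251.6, 128.2]
tcp_rot: [3.142, -0.0, -3.078]
ft_force: [-0.0, -0.6, -1.7]
opening: 0.738
grip_force: 30.0
lip_edge [([111.1, 326.4], 0.81)]
lid_tongue [([126.1, 325.5], 0.7)]
285 ['80:[138, 150, 150]', '82:[137, 149, 148]', '84:[135, 147, 145]', '86:[133, 144, 144]', '88:[125, 128, 124]', '90:[102, 71, 56]', '92:[99, 59, 39]', '94:[99, 59, 40]', '96:[99, 59, 40]', '98:[99, 59, 40]', '100:[99, 58, 39]', '102:[100, 59, 40]', '104:[100, 60, 40]', '106:[98, 58, 38]', '108:[99, 58, 39]', '110:[149, 123, 108]', '112:[238, 234, 229]', '114:[241, 238, 234]', '116:[232, 230, 225]', '118:[229, 227, 220]', '120:[202, 193, 182]', '122:[111, 78, 60]', '124:[95, 55, 35]', '126:[96, 56, 37]', '128:[95, 55, 36]', '130:[95, 55, 35]', '132:[110, 68, 41]', '134:[174, 122, 70]', '136:[183, 130, 74]', '138:[184, 134, 79]', '140:[200, 156, 103]', '142:[202, 160, 107]', '144:[203, 160, 107]', '146:[203, 160, 107]', '148:[203, 160, 108]']
322 ['80:[137, 149, 148]', '82:[136, 148, 147]', '84:[134, 145, 144]', '86:[126, 137, 136]', '88:[118, 116, 111]', '90:[99, 63, 45]', '92:[97, 55
[... 712 characters left out ...]
 112]', '90:[99, 60, 41]', '92:[97, 54, 33]', '94:[97, 54, 34]', '96:[97, 54, 34]', '98:[96, 54, 34]', '100:[96, 54, 33]', '102:[97, 54, 34]', '104:[97, 54, 34]', '106:[98, 55, 35]', '108:[97, 55, 34]', '110:[164, 140, 122]', '112:[239, 235, 226]', '114:[240, 237, 230]', '116:[230, 228, 217]', '118:[226, 222, 210]', '120:[170, 152, 138]', '122:[94, 53, 33]', '124:[92, 50, 29]', '126:[93, 50, 29]', '128:[93, 50, 29]', '130:[94, 51, 30]', '132:[124, 77, 42]', '134:[176, 124, 69]', '136:[182, 129, 72]', '138:[188, 138, 82]', '140:[201, 157, 102]', '142:[202, 159, 105]', '144:[202, 159, 105]', '146:[201, 158, 104]', '148:[202, 159, 105]']
shift units [ 0.254 -0.001  0.143] norm 0.29 turn units 0
```

```bash
python3 -m inch '[[[0.04,0,0.022],0,1],[[0.05,0,0.028],0,1],[[0.05,0,0.028],0,1],[[0.04,0,0.022],0,1],[[0.04,0,0.022],0,1],[[0.03,0,0.016],0,1],[[0.01,0,0.005],0,1],[[0,0,0],0,1],[[0,0,0],0,1],[[0,0,0],0,1]]';python3 w.py w11 lip_edge; python3 - <<'E'
import cv2
im=cv2.imread('pics/w11.png')
for c in(285,350):print(c,[f"{r}:{im[r,c].tolist()}" for r in range(88,150,2)])
E
```

```text
t: 28.15
eef_pos: [434.0, 250.7, 119.7]
tcp_rot: [3.141, 0.0, -3.078]
ft_force: [0.5, -0.8, -1.7]
opening: 0.733
grip_force: 30.0
lip_edge []
285 ['88:[131, 142, 141]', '90:[129, 141, 140]', '92:[133, 145, 143]', '94:[137, 149, 148]', '96:[140, 152, 151]', '98:[139, 152, 151]', '100:[136, 148, 147]', '102:[134, 145, 144]', '104:[133, 144, 143]', '106:[132, 144, 142]', '108:[133, 145, 143]', '110:[134, 147, 145]', '112:[124, 124, 117]', '114:[100, 66, 48]', '116:[98, 56, 36]', '118:[98, 57, 37]', '120:[99, 57, 37]', '122:[98, 56, 37]', '124:[98, 56, 36]', '126:[98, 58, 37]', '128:[99, 57, 37]', '130:[99, 57, 36]', '132:[99, 57, 36]', '134:[120, 75, 44]', '136:[175, 123, 70]', '138:[184, 133, 78]', '140:[200, 156, 104]', '142:[202, 160, 106]', '144:[202, 160, 107]', '146:[203, 160, 107]', '148:[202, 160, 107]']
350 ['88:[133, 146, 144]', '90:[131, 143, 142]', '92:[135, 147, 145]', '94:[138, 149, 149]', '96:[134, 146, 146]', '98:[132, 144, 143]', '100:[131, 143, 142]', '102:[131, 142, 141]', '104:[134, 146, 144]', '106:[134, 145, 144]', '108:[129, 140, 138]', '110:[131, 143, 141]', '112:[119, 115, 109]', '114:[98, 58, 38]', '116:[95, 52, 30]', '118:[96, 52, 32]', '120:[95, 52, 30]', '122:[95, 52, 30]', '124:[95, 52, 30]', '126:[96, 53, 31]', '128:[96, 53, 31]', '130:[96, 52, 29]', '132:[97, 52, 30]', '134:[126, 78, 43]', '136:[175, 122, 67]', '138:[187, 136, 81]', '140:[200, 155, 101]', '142:[202, 159, 104]', '144:[202, 159, 104]', '146:[201, 158, 104]', '148:[202, 159, 105]']
```

```bash
python3 -m inch '[[[-0.034,0,0.034],0,1],[[-0.034,0,0.034],0,1],[[-0.034,0,0.034],0,1],[[-0.033,0,0.034],0,1],[[-0.03,0,0.038],0,1],[[-0.03,0,0.038],0,1],[[-0.03,0,0.038],0,1],[[-0.028,0,0.038],0,1],[[0,0,0],0,1],[[0,0,0],0,1]]';python3 w.py w12 lip_edge; python3 - <<'E'
import cv2,pickle
from tilt import *
im=cv2.imread('pics/w12.png')
for c in(230,285,350,425):print(c,[f"{r}:{im[r,c].tolist()}" for r in range(84,150,2)])
M,_=pickle.load(open('pics/w12.pkl','rb'));pos,R=tool()
for th in(10,15,20,25,30):print(th,pred(M,th,33,(-82,-59,5),pos,R),pred(M,th,33,(-82,-30,5),pos,R))
E
```

```text
t: 29.5
eef_pos: [448.9, 251.6, 102.2]
tcp_rot: [3.142, -0.0, -3.078]
ft_force: [0.7, 0.2, -1.0]
opening: 0.737
grip_force: 30.0
lip_edge [([110.6, 324.5], 0.67)]
230 ['84:[234, 241, 237]', '86:[234, 240, 236]', '88:[235, 241, 236]', '90:[235, 241, 236]', '92:[236, 241, 236]', '94:[237, 241, 237]', '96:[236, 241, 237]', '98:[236, 241, 236]', '100:[236, 241, 237]', '102:[236, 241, 237]', '104:[234, 241, 237]', '106:[234, 241, 237]', '108:[235, 240, 236]', '110:[224, 211, 193]', '112:[206, 151, 108]', '114:[203, 144, 95]', '116:[202, 142, 94]', '118:[201, 140, 92]', '120:[202, 140, 91]', '122:[201, 138, 89]', '124:[200, 136, 86]', '126:[201, 136, 85]', '128:[200, 135, 85]', '130:[200, 135, 84]', '132:[200, 135, 84]', '134:[201, 135, 85]', '136:[200, 134, 83]', '138:[200, 135, 85]', '140:[200, 136, 86]', '142:[200, 136, 88]', '144:[203, 142, 94]', '146:[204, 148, 103]', '148:[205, 150, 106]']
285 ['84:[130, 139, 137]', '86:[111, 98, 88]', '88:[96, 55, 35]', '90:[95, 54, 33]', '92:[95, 54, 34]', '94:[95, 53, 33]', '96:[95, 54, 33]', '98:[96, 54, 33]', '100:[96, 54, 33]', '102:[96, 55, 33
[... 1584 characters left out ...]
3, 128, 120]', '116:[184, 189, 178]', '118:[198, 203, 192]', '120:[206, 211, 200]', '122:[216, 222, 211]', '124:[219, 227, 217]', '126:[226, 235, 231]', '128:[230, 237, 232]', '130:[230, 237, 233]', '132:[229, 237, 233]', '134:[229, 237, 233]', '136:[229, 237, 233]', '138:[227, 234, 230]', '140:[192, 204, 197]', '142:[191, 205, 198]', '144:[147, 156, 152]', '146:[138, 144, 139]', '148:[143, 149, 144]']
10 [225.01741081 105.03299532] [274.47099008 104.97143875]
15 [228.85802738 112.0486365 ] [276.45742003 111.99026037]
20 [232.31916454 119.45855546] [278.24808884 119.40311706]
25 [235.42656791 127.19526926] [279.8562618  127.14253838]
30 [238.20412588 135.20384869] [281.29425043 135.153609  ]
```

```bash
python3 -m inch '[[[-0.034,0,0.055],0,1],[[-0.034,0,0.056],0,1],[[-0.032,0,0.056],0,1],[[-0.026,0,0.05],0,1],[[-0.022,0,0.05],0,1],[[-0.02,0,0.05],0,1],[[-0.016,0,0.045],0,1],[[0,0,0],0,1],[[0,0,0],0,1],[[0,0,0],0,1]]';python3 w.py w13 lip_edge; python3 - <<'E'
import cv2,pickle
from tilt import *
im=cv2.imread('pics/w13.png')
for c in(230,285,350,415):print(c,[f"{r}:{im[r,c].tolist()}" for r in range(64,114,2)])
M,_=pickle.load(open('pics/w13.pkl','rb'));pos,R=tool()
for th in(-3,0,3,6,10):print(th,pred(M,th,33,(-82,-59,5),pos,R),pred(M,th,33,(-82,-30,5),pos,R))
E
```

```text
t: 30.85
eef_pos: [459.8, 252.3, 80.6]
tcp_rot: [-3.142, -0.001, -3.078]
ft_force: [-0.6, 0.5, -1.4]
opening: 0.736
grip_force: 30.0
lip_edge [([89.1, 325.4], 0.65)]
230 ['64:[97, 61, 43]', '66:[99, 63, 45]', '68:[99, 63, 45]', '70:[100, 63, 45]', '72:[99, 62, 44]', '74:[100, 62, 44]', '76:[100, 63, 44]', '78:[100, 62, 44]', '80:[99, 61, 42]', '82:[99, 62, 43]', '84:[101, 64, 44]', '86:[101, 63, 44]', '88:[120, 94, 78]', '90:[219, 205, 183]', '92:[231, 203, 159]', '94:[230, 194, 143]', '96:[224, 185, 134]', '98:[203, 163, 112]', '100:[203, 162, 111]', '102:[203, 161, 111]', '104:[203, 162, 110]', '106:[203, 162, 111]', '108:[203, 162, 110]', '110:[203, 162, 110]', '112:[202, 162, 110]']
285 ['64:[96, 54, 33]', '66:[97, 55, 33]', '68:[97, 55, 34]', '70:[97, 54, 33]', '72:[97, 55, 34]', '74:[98, 56, 34]', '76:[98, 55, 34]', '78:[98, 55, 33]', '80:[98, 56, 33]', '82:[99, 56, 33]', '84:[99, 55, 33]', '86:[98, 55, 33]', '88:[92, 52, 32]', '90:[146, 101, 63]', '92:[222, 172, 114]', '94:[227, 181, 123]', '96:[227, 187, 135]', '98:[219, 180, 129]', '100:[223, 184, 133]', '102:[232, 197, 146]
[... 747 characters left out ...]
 54, 33]', '76:[94, 53, 33]', '78:[95, 54, 35]', '80:[95, 54, 34]', '82:[95, 54, 33]', '84:[95, 54, 33]', '86:[95, 53, 33]', '88:[136, 117, 99]', '90:[213, 197, 166]', '92:[219, 181, 127]', '94:[218, 177, 122]', '96:[200, 156, 104]', '98:[187, 144, 93]', '100:[191, 147, 95]', '102:[191, 147, 95]', '104:[190, 145, 93]', '106:[190, 146, 94]', '108:[190, 146, 94]', '110:[189, 145, 94]', '112:[191, 146, 93]']
-3 [213.0735928   89.38076054] [268.2935727   89.31361087]
0 [216.10255777  92.63023978] [269.85919812  92.56532568]
3 [218.96477747  96.12971629] [271.33881846  96.06695022]
6 [221.66636051  99.85253766] [272.73557795  99.79183158]
10 [225.02921493 105.12271391] [274.4744992  105.06461831]
```

```bash
python3 -m inch '[[[0,0,0.02],0,1],[[0,0,0.02],0,1],[[0,0,0.02],0,1],[[0,0,0],0,1],[[0,0,0],0,1],[[0,0,0],0,1],[[0,0,0],0,1],[[0,0,0],0,1],[[0,0,0],0,1],[[0,0,0],0,1]]'
```

```text
t: 32.2
eef_pos: [460.4, 252.3, 79.0]
tcp_rot: [3.141, 0.002, -3.078]
ft_force: [-5.3, -4.1, 27.6]
opening: 0.736
grip_force: 30.0
```

```bash
python3 -m inch '[[[0,0,-0.02],0,1],[[0,0,-0.01],0,1],[[0,0,0],0,1],[[0,0,0],0,0],[[0,0,0],0,-1],[[0,0,0],0,-1],[[0,0,0],0,-1],[[0,0,0],0,-1],[[0,0,-0.3],0,-1],[[0,0,-0.8],0,-1]]'; python3 -c "
from h import *
import pickle
p=shot('wrist','w14');pickle.dump((P(p),{}),open('pics/w14.pkl','wb'))
im=cv2.imread('pics/w14.png')
for c in(230,285,350,415):print(c,[(r,im[r,c].tolist()) for r in range(60,110,3)])
from m import *
for n,a,b in [('lid',(140,287),(210,232)),('lid_tongue',(145,261),(240,233)),('lid_handle',(135,287),(205,232)),('clamp_hinge',(132,318),(182,229)),('clamp_tip',(121,317),(174,225))]: best(n,a,b)
"
```

```text
t: 33.45
eef_pos: [459.3, 252.0, 144.1]
tcp_rot: [-3.14, -0.004, -3.078]
ft_force: [0.1, 0.1, -0.7]
opening: 1.0
grip_force: 0.0
230 [(60, [223, 231, 227]), (63, [228, 232, 227]), (66, [227, 232, 227]), (69, [224, 232, 227]), (72, [223, 232, 227]), (75, [224, 232, 228]), (78, [226, 233, 228]), (81, [226, 233, 228]), (84, [227, 233, 228]), (87, [226, 233, 228]), (90, [224, 233, 228]), (93, [226, 233, 228]), (96, [225, 233, 229]), (99, [227, 233, 229]), (102, [228, 234, 229]), (105, [227, 234, 229]), (108, [227, 234, 229])]
285 [(60, [120, 131, 130]), (63, [118, 129, 128]), (66, [120, 131, 130]), (69, [123, 135, 133]), (72, [123, 133, 132]), (75, [118, 121, 116]), (78, [88, 53, 35]), (81, [89, 52, 34]), (84, [89, 52, 35]), (87, [90, 53, 35]), (90, [90, 52, 34]), (93, [89, 52, 34]), (96, [88, 53, 34]), (99, [200, 154, 102]), (102, [211, 172, 124]), (105, [213, 176, 128]), (108, [221, 183, 135])]
350 [(60, [118, 129, 128]), (63, [118, 128, 127]), (66, [121, 131, 129]), (69, [120, 131, 130]), (72, [116, 127, 126]), (75, [108, 106, 100]), (78, [87, 49, 30]), (81, [87, 49, 30]), (84, [87, 49, 29]), (87, [88, 49, 29]), (90, [88, 50, 29]), (93, [88, 50, 30]), (96, [91, 53, 32]), (99, [196, 147, 94]), (102, [203, 162, 114]), (105, [211, 172, 123]), (108, [215, 176, 126])]
415 [(60, [226, 231, 227]), (63, [217, 230, 227]), (66, [223, 231, 227]), (69, [226, 231, 227]), (72, [225, 232, 227]), (75, [225, 232, 228]), (78, [224, 232, 227]), (81, [222, 232, 228]), (84, [226, 232, 228]), (87, [229, 233, 228]), (90, [227, 233, 228]), (93, [225, 233, 229]), (96, [223, 233, 228]), (99, [228, 233, 229]), (102, [226, 233, 229]), (105, [223, 233, 229]), (108, [226, 233, 229])]
lid [457.1 231.3  87.2] [6.9]
lid_tongue [364.8 248.   76.6] [1.]
lid_handle [453.2 253.6  82.8] [8.6]
clamp_hinge [563.1 257.8  67.8] [3.7]
clamp_tip [563.1 247.8 144.7] [0.1]
```

```bash
python3 -m inch '[[[0,0,-0.5],0,1],[[-0.6,0,0],0,1],[[-0.8,0,0],0,1],[[-0.8,0,0],0,1],[[-0.32,0,0],0,1],[[0,0,0.4],0,1],[[0,0,0.5],0,1],[[0,0,0.2],0,1],[[0,0,0],0,1],[[0,0,0],0,1]]'; python3 -c "
from h import *
p,_=tool();d=(p-[460.2,252.3,0])[:2];a=np.radians(3.53);print('tub frame',d@[np.cos(a),np.sin(a)],d@[-np.sin(a),np.cos(a)],p[2])
from m import *
best('clamp_tip',(121,317),(174,225))
shot('side','s5')
"
```

```text
t: 35.35
eef_pos: [611.6, 262.1, 110.0]
tcp_rot: [3.141, 0.002, -3.078]
ft_force: [-0.4, -0.1, 0.5]
opening: 0.027
grip_force: 0.0
tub frame 151.6861485029558 0.4743551743600589 110.04708170178313
clamp_tip 1 [array([595., 404.])]
```

```bash
python3 -m inch '[[[0.12,0,0],0,1],[[0.12,0,0],0,1],[[0.12,0,0],0,1],[[0.12,0,0],0,1],[[0.12,0,0],0,1],[[0.12,0,0],0,1],[[0.12,0,0],0,1],[[0.12,0,0],0,1],[[0.1,0,0],0,1],[[0,0,0],0,1]]'; python3 -c "
from h import *
s=shot('side','s6');t=shot('top','t6')
for n in ('clamp_tip','clamp_hinge'):
  for p in (s,t): print(n,[(np.round(d['centre'],1).tolist(),round(d['score'],2)) for d in eyes.spot_point(n,p)][:3])
a=np.radians(3.53)
for q in (2,1.75,1.4,1.1,.8,0):
  x=93-47*np.cos(q);X=[460.2+x*np.cos(a),252.3+x*np.sin(a),76+47*np.sin(q)];print(q,proj(s,X)[::-1].round(),proj(t,X)[::-1].round())
"
```

```text
t: 36.85
eef_pos: [547.1, 257.9, 108.9]
tcp_rot: [-3.142, -0.0, -3.078]
ft_force: [0.1, 0.0, -0.6]
opening: 0.004
grip_force: 0.0
clamp_tip [([95.5, 356.2], 0.66), ([126.0, 306.0], 0.47)]
clamp_tip [([121.3, 181.1], 0.5)]
clamp_hinge [([132.7, 316.8], 0.77), ([93.6, 370.0], 0.58)]
clamp_hinge [([105.9, 180.1], 0.91)]
2 [123. 320.] [175. 227.]
1.75 [123. 317.] [178. 227.]
1.4 [124. 312.] [184. 227.]
1.1 [126. 308.] [188. 228.]
0.8 [129. 304.] [193. 228.]
0 [138. 300.] [199. 231.]
```

```bash
python3 -m inch '[[[-0.05,0,0],0,1],[[0,0,-0.4],0,1],[[0,0,-0.25],0,1],[[0.3,0,0],0,1],[[0.15,0,0],0,1],[[0,0,0.3],0,1],[[0.03,0,0.3],0,1],[[0.04,0,0.25],0,1],[[0.06,0,0.15],0,1],[[0,0,0],0,1]]'; python3 -m inch '[[[0,0,0.04],0,1],[[0,0,0.03],0,1],[[0,0,0.02],0,1],[[0,0,0],0,1],[[0,0,0],0,1],[[0,0,0],0,1],[[0,0,0],0,1],[[0,0,0],0,1],[[0,0,0],0,1],[[0,0,0],0,1]]'
```

```text
t: 38.4
eef_pos: [515.7, 255.8, 87.3]
tcp_rot: [-3.141, -0.001, -3.078]
ft_force: [0.0, -0.2, 0.8]
opening: 0.009
grip_force: 0.0
t: 39.65
eef_pos: [516.0, 255.9, 82.9]
tcp_rot: [3.141, 0.001, -3.078]
ft_force: [-1.4, -1.0, 5.8]
opening: 0.004
grip_force: 2.8
```

```bash
python3 -m inch '[[[0,0,0.02],0,1],[[0,0,0.01],0,1],[[0,0,0],0,1],[[0,0,0],0,1],[[0,0,-0.1],0,1],[[0,0,-0.5],0,1],[[0,0,-0.9],0,1],[[0,0,-0.9],0,1],[[0,0.1,-0.5],0,1],[[0,0,0],0,1]]'; python3 -m inch '[[[-0.3,-0.9,0],0,0.8],[[-0.3,-0.9,0],0,0.8],[[0,-0.9,0],0,0.8],[[0,-0.9,0],0,0.8],[[0,0,0],0,0.8],[[0,0,0],0,0.8],[[0,0,0],0,0.8],[[0,0,0],0,0.8],[[0,0,0],0,0.8],[[0,0,0],0,0.8]]'; python3 -c "
from h import *
s=shot('side','s7');t=shot('wrist','w15')
print([(np.round(d['centre'],1).tolist(),round(d['score'],2)) for n in ('clamp_tip','lid','lid_handle') for d in eyes.spot_point(n,s)][:5])
a=cv2.imread('pics/s7.png')[90:240,210:400];b=cv2.imread('pics/w15.png')[0:250,300:640]
cv2.imwrite('pics/c7.png',np.vstack([cv2.resize(a,(380,300),interpolation=cv2.INTER_CUBIC),cv2.resize(b,(380,279))]))"
```

```text
t: 40.9
eef_pos: [516.1, 262.3, 256.8]
tcp_rot: [3.14, 0.004, -3.078]
ft_force: [0.1, -0.4, -1.1]
opening: 0.003
grip_force: 0.0
t: 42.15
eef_pos: [565.1, 48.9, 254.7]
tcp_rot: [3.142, 0.0, -3.078]
ft_force: [0.4, -0.2, 0.3]
opening: 0.099
grip_force: 0.0
[([93.9, 360.8], 0.64), ([136.8, 298.2], 0.55), ([146.3, 283.6], 0.64), ([137.7, 282.4], 0.89), ([367.9, 279.2], 0.56)]
```

View pics/c7.png

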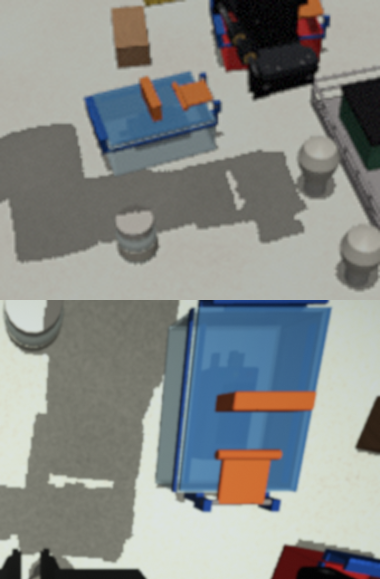

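The lid is seated flush under the lip. The clamp is flat over it, with its tip at (137,298) in the side view, which matches the closed pose of (138,300). The jar, bulbs and carton are where they were, and the robot is clear.

```bash
python3 -c "
from cell import env
print(env.job_done())"
```

```text
the job is handed in; nothing more can be done
None
```

I handed the job in at about 42 s: the tester is in the tub, the lid is hooked under the blue lip and looks flush, and the clamp is folded down. The jar, bulbs and carton look undisturbed; I never went near the screwdriver, though the last pictures don't show it. The tester met the tub floor about 6 mm sooner than expected and was pressed with about 33 N before I eased off and let go.

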